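# Pull a hopper vent open with the hook pole

## Robot

A 6-joint arm with a two-finger parallel gripper is mounted at the origin on the work surface. World frame = base frame: x ahead of the robot, y to its left, z up, the work surface at z = 0. Lengths are in mm, angles in rad, forces in N, time in s.
With the tool pointing down it reaches from about 350 to 875 mm from the base axis. Payload 4.2 kg.
Tool frame: the origin (TCP) lies between the finger pads; the fingertips stand 14 mm ahead of it and the grasp point (between the pads) lies 5 mm behind it; z points along the fingers, y is the line along which they close (so a half turn about z gives the same grasp; the last joint's range is limited). The gripper opens to 85 mm and grips with 20 to 120 N. Pads are 22 mm wide; open, the fingers measure 114 mm over their backs; the gripper's body (76 mm by 85 mm) begins 54 mm behind the grasp point. The pads swing forward as they close: fully open they stand 13 mm farther back than shut.
Start: joints at [1.54, 0.385, 0.008, 0, -1.194, -0.259], TCP at [178.568, 598.926, 245.312] pointing down, gripper open.
Joint ranges: [-3.14, 3.14], [-1.21, 2.06], [-1.07, 1.41], [-3.16, 2.05], [-2.99, -0.16], [-3.1, 3.1]. Speed limits (rad/s): [2.79, 2.79, 3.14, 3.14, 3.14, 3.14].

## Interface

Orientations are given as a unit quaternion [x, y, z, w].
In Python, from bench import * gives the robot as it stands.
- The arm moves only by the tool carry_out, never from a script. Its argument "motion" is a list of rows, each a list of 7 numbers: the turn, a rotation vector about the tool's x, y, z in rad, then the shift along the tool's x, y, z in mm, then the opening, from -1 (shut) to 1 (fully open), so that 0 is half open. A call has 1 to 5 rows; each row is the pose to reach, as a shift and turn from the pose commanded when the call began, along the tool's axes at that moment; what a row does not reach only later rows make up. A row lasts 1/8 s, in which the tool goes at most 62.5 mm and 10.7 degrees, less where a joint would pass 70% of its speed; a pose out of reach is approached as far as the arm can. A call with a gripper value outside its range is refused whole. The fingers move at their own pace and stop on an object; the grip force is fixed at half the most. Time passes only in rows, so rows that repeat a pose let the fingers close. It gives the time, the measured TCP pose, the force, the opening and the grip force at its end, in the units of the state.
- read_state(): the state, without advancing time (a new reading comes with each control period).
- get_image(name): name is "side" or "top" or "wrist"; returns a dict with "color" (480x640x3 uint8, blue, green, red), "mtx" (3x3 intrinsics, pixels), "position" and "orientation" of the camera in the world. Camera axes: x right, y down, z forward; pixel columns grow to the right and rows downward; lengths in mm; the calibration is good to about 2 mm. A picture is of the moment at which its call begins. There is no depth.
- job_done(): hands the job in; it is judged then, once.
The state is a dict: "clock": time; "joints": joint angles; "joint_vel": joint speeds; "joint_efforts": joint torques, N m; "position": TCP position; "ee_rot": TCP orientation; "contact_force": force on the tool from outside, world axes, zero at the start; "wrist_torque": the same for the moment, N m; "gripper_width": finger opening in mm; "grasp_force": force on a finger pad.
Only numpy, scipy, OpenCV 4.12 (cv2) and the standard library are available. Lean on these libraries where they do the work, as an engineer would, in place of code of your own. Each camera call takes 0.05 s, during which the arm holds its last target. There are 200 camera calls.

## Task

The little hopper vent on the trial stand is shut on its spring catch. Take the hook pole from its notch in the saddle, catch the ring on the sash's top rail with the hook, and pull the sash down steadily until it is fully open against its stays, without letting it fly open. Use only the pole on the vent; then unhook it and lay the pole back in its notch in the saddle, hook downwards, leaving everything else where it is.

Things in the scene. Friction and masses are not known exactly. Their poses are not given: they have to be found in the camera images.
- vent: Ash frame 380 mm wide on an 18 mm plywood stand, fixed; in it a bottom-hinged sash, brass quadrant stays at both sides (reaching 90 mm into the room, under 210 mm high), a spring catch in the head. Origin on the bench under the frame's middle; x away from the room, y along the frame, z up. Frame and shut sash are flush on the room side, 20 mm to -x of the origin. Frame top 338 mm high.
- sash (a joint): Opening angle of the sash about its bottom hinge (rad): 0 shut, grows as its top edge comes into the room (-x of the vent) and down, 0.55 hard on the stays. Sash 306 mm wide, 246 high, 30 thick. Stiff hinge (about 1.4 N m, so 6 N at the ring): it stays where it is left, and drags a little more when moved fast. The catch adds about 9 N at the ring in the first 10 mm.
- hinge_line (a point): Middle of the sash's hinge line, on the vent's room-side face, 55 mm above the bench. The hinge axis runs along the vent's y.
- rail_mid (a point): Middle of the sash's top rail on its room-side face, 226 mm above the hinge line, 20 mm below the sash's top edge; moves with the sash. The brass ring plate (26 mm wide, 30 high, its staple 8 mm off the face) was screwed on by hand at this height, but anywhere between rail_left and rail_right: where is not measured, find it by feel or by eye.
- rail_left (a point): 40 mm to +y of rail_mid: the farthest left that the middle of the ring plate can be. The ring (6 mm brass bar, 30 mm clear inside, 42 mm outside) hangs on the staple 6 mm off the face, swings about an axis along y, and stiffly stays where it was left: at the start it stands out into the room, drooping 0.1 to 0.8 rad below level (not measured). Its hole opens upwards.
- rail_right (a point): 40 mm to -y of rail_mid: the farthest right that the middle of the ring plate can be.
- pole: Short hook pole, 160 g: square hardwood handle 130 mm long, 24 mm thick with rounded edges, then an 8 mm steel rod that ends in a hook bent squarely down. Origin at the middle of the handle; x along the pole to the hook, z the other way from the hook's leg. The hook's leg is 8 mm thick, stands 120 mm along x and reaches from the rod's axis to 42 mm below it.
- hook_tip (a point): End of the hook's leg: 120 mm along x and 42 mm below the pole's origin.
- saddle: Plywood saddle 140 x 190 mm fixed to the bench, two upright cheeks (at x = +-46 mm, 10 mm thick, 81 mm high) with two notches each, 30 mm wide and 18 mm deep, that carry two tools side by side along its x axis, handles' axes 75 mm above the bench. Origin under its middle.
- notch_a (a point): Middle of the saddle's notch at +y (45 mm from the middle): where the origin of a tool lying in it is. Holds the pole or the chisel.
- notch_b (a point): The same for the notch at -y.
- chisel: Paring chisel in the saddle's other notch, handle like the pole's, 115 mm from its origin to the blade's end. Bystander.
- case: Clear screw organiser case 164 x 224 x 51 mm with a dark lid, fixed. Origin under its middle. Bystander.
- offcut: Oak offcut 120 x 45 x 30 mm. Bystander.
- mallet: Joiner's mallet lying down, head 100 x 55 x 60 mm at +x, handle towards -x, 250 mm overall. Bystander.
- tape: Roll of tape lying flat, 90 mm across, 24 mm high. Bystander.
- glue: Glue bottle, 60 mm across, 170 mm high. Bystander.
- jar: Black plastic pot, 76 mm across, 95 mm high. Bystander.
- square: Try square, stock 110 mm, blade 100 mm, 22 mm high. Bystander.

How it is judged (in metres and radians):
On the way, in this order (a step that is already met when the one before it is completed fails the run):
1. the pole's hook draws the sash off its catch (contact force between pole and vent above 2 N and value of joint sash above 0.08 rad), for 0.1 s.
2. the sash is down against its stays (value of joint sash above 0.5 rad), for 0.2 s.
At the end, for the whole second after the job is handed in: The sash stands open at more than 0.50 of its 0.55 rad and is at rest; the pole lies at rest in its saddle notch, its middle within 25 mm of the notch's middle (height within 6 mm), along the notch within 0.12 rad, hook downwards (level within 0.15 rad), clear of the vent (value of joint sash above 0.5 rad and velocity of joint sash between -0.05 and 0.05 rad/s and ((horizontal distance between pole and notch_a below 0.025 m and z of pole in the frame of notch_a between -0.006 and 0.006 m) or (horizontal distance between pole and notch_b below 0.025 m and z of pole in the frame of notch_b between -0.006 and 0.006 m)) and angle between the x axis of pole and the x axis of saddle, either way round below 0.12 rad and angle between pole's own z axis and vertical below 0.15 rad and linear speed of pole below 0.02 m/s and contact force between pole and vent below 0.2 N); the robot touches nothing.
It fails at once if the gripper or the arm itself touches the vent (over 1 N) (contact force between any of the fingers, the arm and vent above 1 N).
It fails at once if the sash flies open (faster than 2 rad/s) (velocity of joint sash above 2 rad/s).
It fails at once if a bystander is shifted by more than 25 mm (distance of any of chisel, offcut, mallet, tape, glue, jar, square from where it was at the start of the episode above 0.025 m).
It also fails if it takes over 61 s, if anything falls off the work surface, if the arm or the gripper's body presses on something with over 40 N, if the wrist force passes 120 N, or if a joint passes its speed limit or range.

## Working session

There is one attempt and no reset: what is moved stays moved. The work goes in short steps, Python scripts to look and compute and a tool call to move; the robot and the scene stay as the last step left them, time stands still between calls to the robot, and variables do not carry over. Pictures are saved under pics/ and viewed, at most 10 in all, crops included, and the job is handed in when it is done.

Besides the shell and the picture viewer there is one more tool, called after "Call:" as name(argument=value, ...) on one line, values as JSON. carry_out: Moves the arm, as the interface text tells. Its arguments: {"type":"object","properties":{"motion":{"type":"array"}},"required":["motion"]}

```bash
mkdir -p pics; ls; python3 - <<'E'
from bench import *
import cv2,json
for n in ("side","top"):
    i=get_image(n); cv2.imwrite(f"pics/{n}0.png",i["color"]); print(n,i["mtx"],i["position"],i["orientation"])
print(read_state())
E
```

```text
pics
side [[596.20703173   0.         322.03021047]
 [  0.         596.20703173 240.19754759]
 [  0.           0.           1.        ]] [ 137.89637632 -755.08702817 1247.55063737] [ 0.91443973 -0.23309867  0.08908441 -0.3186361 ]
top [[496.25951016   0.         321.00392786]
 [  0.         496.25951016 236.50372879]
 [  0.           0.           1.        ]] [ 397.39459943  -11.36287299 1263.64160843] [-0.69712389  0.71288496 -0.05332026  0.05450008]
{'clock': 0.1, 'joints': array([ 1.53957164e+00,  3.85502331e-01,  6.77847939e-03, -4.08099487e-04,
       -1.19401713e+00, -2.58611297e-01]), 'joint_vel': array([ 0.00011493, -0.00381544,  0.00272489,  0.00278529, -0.00012325,
       -0.00038402]), 'joint_efforts': array([-6.36718778e-04, -3.93321884e+01,  1.88930207e+01,  4.19796690e+00,
       -2.58904918e-03,  1.60295755e-06]), 'position': array([178.46334741, 598.47077258, 244.32751564]), 'ee_rot': array([ 9.89506395e-01, -1.44485681e-01, -7.81296556e-05,  9.87568906e-04]), 'contact_force': array([ 1.08608398,  0.46146336, -0.48600211]), 'wrist_torque': array([-0.00549438,  0.02053831, -0.020625  ]), 'grasp_force': 0.0, 'gripper_width': 85.40905679547822}
```

View pics/side0.png

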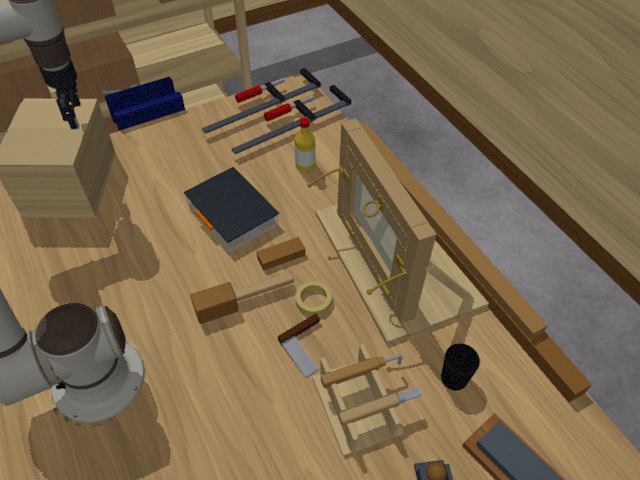

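View pics/top0.png

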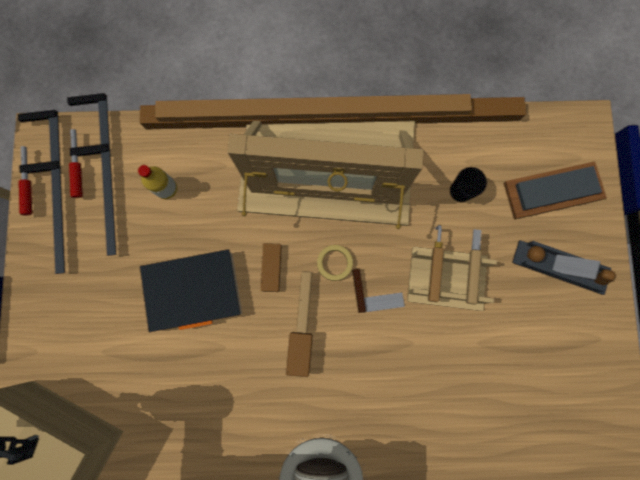

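The side view shows the vent with the ring near (372,209), and the pole with its handle at (352,373) and hook at (398,358). In the top view the ring is at (338,181) and the pole handle at (436,270), in the saddle's left notch. I'll enlarge both for precise pixels.

```bash
cat > h.py <<'E'
import numpy as np, cv2
from scipy.spatial.transform import Rotation as R
from bench import *
def ray(im,p):
    d=np.linalg.inv(im["mtx"])@[p[0],p[1],1]; d=R.from_quat(im["orientation"]).as_matrix()@d
    return np.array(im["position"]),d/np.linalg.norm(d)
def onz(im,p,z):
    o,d=ray(im,p); return o+d*(z-o[2])/d[2]
def tri(ims,ps):
    A=np.zeros((3,3));b=np.zeros(3);rs=[ray(i,p) for i,p in zip(ims,ps)]
    for o,d in rs:
        M=np.eye(3)-np.outer(d,d);A+=M;b+=M@o
    x=np.linalg.solve(A,b); return x,max(np.linalg.norm((np.eye(3)-np.outer(d,d))@(x-o)) for o,d in rs)
def proj(im,P):
    c=R.from_quat(im["orientation"]).as_matrix().T@(np.array(P)-im["position"]); q=im["mtx"]@c; return q[:2]/q[2]
E
python3 - <<'E'
import cv2
t=cv2.imread("pics/top0.png");s=cv2.imread("pics/side0.png")
cv2.imwrite("pics/topc.png",cv2.resize(t[125:325,230:496],None,fx=3,fy=3,interpolation=cv2.INTER_CUBIC))
a=cv2.resize(s[115:345,300:450],None,fx=2.6,fy=2.6,interpolation=cv2.INTER_CUBIC)
b=cv2.resize(s[330:470,300:450],None,fx=2.6,fy=2.6,interpolation=cv2.INTER_CUBIC)
b=cv2.copyMakeBorder(b,0,a.shape[0]-b.shape[0],0,0,0)
cv2.imwrite("pics/sidec.png",cv2.hconcat([a,b]))
E
```

```text
(no output)
```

View pics/topc.png

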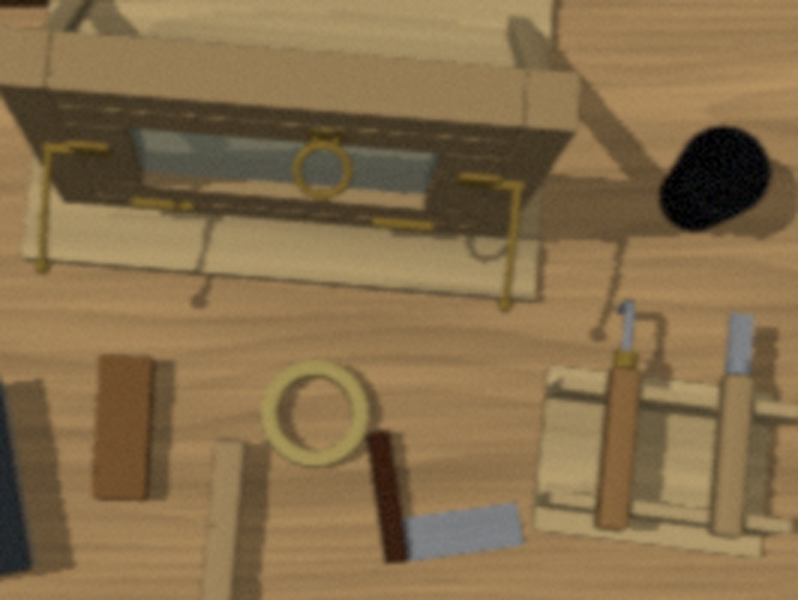

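View pics/sidec.png

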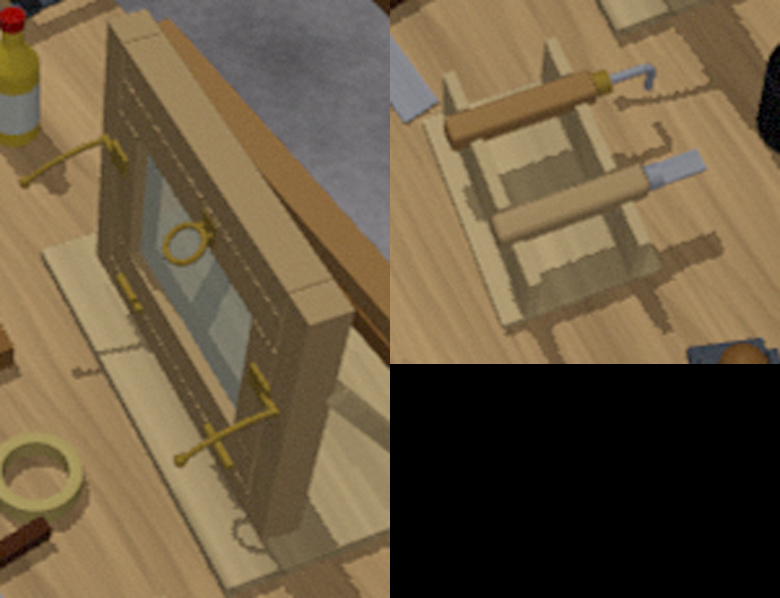

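The top crop shows the ring at (322,170), its plate at (327,136) and the pole from (612,528) to the hook at (626,305). The side crop shows the ring at (187,243), the hook bend at (651,70) and the frame corners at (108,25) and (292,305).

```bash
python3 - <<'E'
from h import *
T=get_image("top");S=get_image("side")
t=lambda u,v:(u/3+230,v/3+125)
s=lambda u,v:(u/2.6+300,v/2.6+115)
b=lambda u,v:((u-390)/2.6+300,v/2.6+330)
np.set_printoptions(precision=1,suppress=True)
for n,p,q in [("frameL",t(3,88),s(108,25)),("frameR",t(575,130),s(292,305)),("ring",t(322,170),s(187,243)),("plate",t(324,137),s(207,226)),
 ("hook bend",t(627,306),b(651,70)),("ferrule front",t(626,352),b(606,82)),("handle near end",t(612,527),b(450,130)),
 ("ch near",t(728,533),b(500,225)),("stayR knob",t(506,303),s(181,460)),("stayL knob",t(42,266),s(24,183))]:
    x,e=tri([T,S],[p,q]); print(n,x,"err",round(e,1), "top-onz338" if "frame" in n else "", onz(T,p,338) if "frame" in n else onz(T,p,85))
E
```

```text
frameL [708.4 160.2 331.3] err 1.4 top-onz338 [704.8 159.4 338. ]
frameR [ 660.3 -203.3  356. ] err 2.8 top-onz338 [ 668.3 -208.2  338. ]
ring [667.  -48.5 266.3] err 2.3  [713.4 -54.3  85. ]
plate [685.8 -49.7 279.4] err 1.4  [741.1 -56.7  85. ]
hook bend [ 601.9 -302.8   60.5] err 2.4  [ 595.4 -296.    85. ]
ferrule front [ 561.2 -297.4   68. ] err 0.7  [ 558.2 -293.    85. ]
handle near end [ 421.8 -276.4   77.3] err 1.8  [ 419.9 -274.    85. ]
ch near [ 415.6 -366.4   81.9] err 2.5  [ 413.2 -364.6   85. ]
stayR knob [ 585.8 -185.2  174.9] err 1.3  [ 600.1 -199.1   85. ]
stayL knob [622.6 159.9 170.4] err 1.3  [638.9 173.8  85. ]
```

Call:
carry_out(motion=[[0,0,-0.16,545,759,0,1],[0,0,-0.16,545,759,0,1],[0,0,-0.16,545,759,0,1],[0,0,-0.16,545,759,0,1],[0,0,-0.16,545,759,0,1]])

```text
clock: 0.82
position: [280.9, 301.5, 245.4]
ee_rot: [0.998, -0.064, 0.0, -0.0]
contact_force: [0.2, -0.1, 0.2]
gripper_width: 85.7
grasp_force: 0.0
```

```bash
cat >> h.py <<'E'
def go(P,yaw,pitch=0):
    """shift+turn in tool axes to bring TCP to P with tool z down(pitched), tool x at heading yaw; pitch>0 lifts tool x"""
    s=read_state(); Q=R.from_quat(s["ee_rot"])
    G=R.from_euler("ZYX",[yaw,-pitch,0])*R.from_euler("x",np.pi)
    np.set_printoptions(precision=3,suppress=True)
    print("clock",s["clock"],"at",s["position"],"F",s["contact_force"],"turn",(Q.inv()*G).as_rotvec(),"shift",Q.inv().apply(np.array(P)-s["position"]))
E
python3 - <<'E'
from h import *
go([483,-284,220],-.13)
print(read_state()["joints"])
E
```

```text
clock 0.825 at [280.944 301.548 245.359] F [ 0.197 -0.104  0.161] turn [-0.    -0.     0.001] shift [275.741 554.677  25.244]
[ 1.219  0.011 -0.473  0.    -1.086  0.223]
```

Call:
carry_out(motion=[[0,0,0,275,555,20,1],[0,0,0,275,555,20,1],[0,0,0,275,555,20,1],[0,0,0,275,555,20,1],[0,0,0,275,555,20,1]])

```text
clock: 1.45
position: [382.2, 6.2, 235.7]
ee_rot: [0.998, -0.065, 0.001, -0.0]
contact_force: [1.3, 1.5, 1.0]
gripper_width: 85.6
grasp_force: 0.0
```

Call:
carry_out(motion=[[0,0,0,138,278,10,1],[0,0,0,138,278,10,1],[0,0,0,138,278,10,1],[0,0,0,138,278,10,1],[0,0,0,138,278,10,1]])

```text
clock: 2.08
position: [483.2, -287.7, 225.0]
ee_rot: [0.998, -0.065, 0.0, -0.0]
contact_force: [1.6, 0.7, 0.3]
gripper_width: 85.6
grasp_force: 0.0
```

```bash
python3 - <<'E'
from h import *
go([483,-284,200],-.13)
i=get_image("wrist"); cv2.imwrite("pics/w1.png",i["color"]); print(i["position"],R.from_quat(i["orientation"]).as_matrix(),i["mtx"][0,0])
for P in ([483,-284,87],[603,-300,75],[418,-275,87]): print(proj(i,P))
np.save("w1.npy",i,allow_pickle=True)
E
```

```text
clock 2.075 at [ 483.161 -287.676  225.013] F [1.607 0.709 0.338] turn [-0. -0. -0.] shift [-0.639 -3.623 25.013]
[ 553.778 -296.903  354.022] [[-0.13  -0.952 -0.276]
 [-0.992  0.125  0.036]
 [ 0.     0.279 -0.96 ]] 352.34625673845943
[313.833 236.15 ]
[313.853  69.789]
[313.526 311.909]
```

View pics/w1.png

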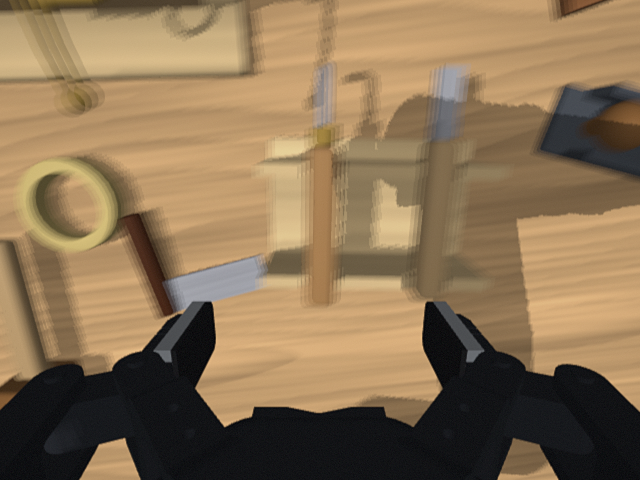

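The picture is blurred by the arm's motion; it shows the pole handle at about (320,145) to (322,303) and the ferrule at (322,135). I'll lower a little while letting the arm settle, then measure by colour.

Call:
carry_out(motion=[[0,0,0,0,-4,20,1],[0,0,0,0,-4,20,1],[0,0,0,0,-4,20,1]])

```text
clock: 2.5
position: [483.6, -281.3, 205.9]
ee_rot: [0.998, -0.064, 0.0, 0.0]
contact_force: [0.6, 0.0, 0.2]
gripper_width: 85.3
grasp_force: 0.0
```

```bash
python3 - <<'E'
from h import *
i=get_image("wrist"); c=i["color"]; cv2.imwrite("pics/w2.png",c)
hsv=cv2.cvtColor(c,cv2.COLOR_BGR2HSV)
np.set_printoptions(precision=1,suppress=True)
# handle: seed colour
P0=proj(i,[483,-284,87]); print("pred",P0, hsv[int(P0[1]),int(P0[0])-20:int(P0[0])+21:5])
go([483,-284,70],-.13)
sub=c[20:320,180:520]; cv2.imwrite("pics/w2c.png",cv2.resize(sub,None,fx=2,fy=2)[:600])
E
```

```text
pred [322.1 242.5] [[ 21  89 227]
 [ 19  86 233]
 [ 16 130 174]
 [ 16 129 174]
 [ 16 130 172]
 [ 16 130 171]
 [ 16 129 168]
 [ 15 131 136]
 [ 21  86 233]]
clock 2.55 at [ 483.796 -281.293  206.249] F [ 0.617  0.297 -0.314] turn [ 0.001 -0.002  0.001] shift [ -0.652   2.706 136.25 ]
```

View pics/w2c.png

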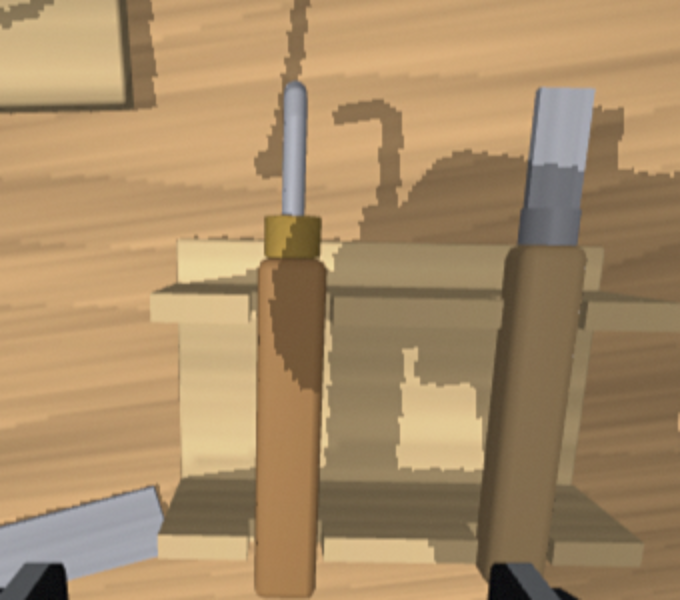

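The settled view shows the handle from (285,595) to (292,260) in the crop, the rod's end at (295,85), and the cheeks just beyond and before the middle of the handle.

```bash
python3 - <<'E'
from h import *
i=get_image("wrist");T=get_image("top")
w=lambda u,v:(u/2+180,v/2+20)
t=lambda u,v:(u/3+230,v/3+125)
n=onz(i,w(285,596),87);f=onz(i,w(292,259),87);r=onz(i,w(295,85),78)
for a in(n,f,r):print(a)
print("yaw",np.arctan2(*(f-n)[1::-1]),np.arctan2(*(r-n)[1::-1]),"mid",(n+f)/2,"len",np.linalg.norm(f-n))
for a,b in[((285,596),(612,528)),((292,259),(625,366)),((295,85),(627,302))]:print(tri([i,T],[w(*a),t(*b)]))
E
```

```text
[ 422.25194892 -276.58655514   87.        ]
[ 548.27354786 -294.87193362   87.        ]
[ 603.21653894 -302.83560543   78.        ]
yaw -0.14409159813644706 -0.1440461305381902 mid [ 485.26274839 -285.72924438   87.        ] len 127.3412677205301
(array([ 418.92223858, -275.64284066,   80.07261242]), np.float64(0.6478950168573248))
(array([ 548.25881373, -294.91062134,   71.98524466]), np.float64(0.419434610499125))
(array([ 605.74426533, -303.76547168,   54.75864163]), np.float64(1.8712983591644572))
```

Call:
carry_out(motion=[[0,0,0.014,-1,4.5,50,1],[0,0,0.014,-1,4.5,100,1],[0,0,0.014,-1,4.5,120,1],[0,0,0.014,-1,4.5,136,1],[0,0,0.014,-1,4.5,136,1]])

```text
clock: 3.28
position: [481.7, -285.6, 68.8]
ee_rot: [0.997, -0.072, -0.001, -0.0]
contact_force: [0.1, 0.1, 0.2]
gripper_width: 85.2
grasp_force: 0.0
```

Call:
carry_out(motion=[[0,0,0,0,0,0,-1],[0,0,0,0,0,0,-1],[0,0,0,0,0,0,-1],[0,0,0,0,0,0,-1],[0,0,0,0,0,0,-1]])

```text
clock: 3.9
position: [482.2, -285.9, 70.0]
ee_rot: [0.997, -0.072, 0.001, 0.0]
contact_force: [-0.5, 0.1, 4.2]
gripper_width: 23.1
grasp_force: 59.4
```

Call:
carry_out(motion=[[0,0,0,0,0,-40,-1],[0,0,0,0,0,-100,-1],[0,0,0,0,0,-160,-1],[0,0,0,0,0,-220,-1],[0,0,0,0,0,-270,-1]])

```text
clock: 4.53
position: [481.3, -285.5, 341.0]
ee_rot: [0.997, -0.072, 0.0, -0.0]
contact_force: [0.8, -0.1, -1.8]
gripper_width: 23.3
grasp_force: 59.1
```

```bash
python3 - <<'E'
from h import *
go([515,-33,345],-.1)
E
```

```text
clock 4.525 at [ 481.307 -285.517  340.991] F [ 0.817 -0.134 -1.847] turn [-0.001 -0.    -0.044] shift [  -2.899 -254.74    -3.88 ]
```

Call:
carry_out(motion=[[0,0,-0.044,-3,-60,-4,-1],[0,0,-0.044,-3,-120,-4,-1],[0,0,-0.044,-3,-180,-4,-1],[0,0,-0.044,-3,-235,-4,-1],[0,0,-0.044,-3,-255,-4,-1]])

```text
clock: 5.15
position: [514.9, -30.2, 342.1]
ee_rot: [0.999, -0.048, -0.001, -0.0]
contact_force: [-0.1, -0.5, -1.9]
gripper_width: 23.2
grasp_force: 59.6
```

Call:
carry_out(motion=[[0,0,0,0,0,0,-1],[0,0,0,0,0,0,-1]])

```text
clock: 5.4
position: [515.0, -33.3, 342.6]
ee_rot: [0.999, -0.05, -0.001, 0.0]
contact_force: [-0.4, -0.5, -2.2]
gripper_width: 23.3
grasp_force: 59.6
```

```bash
python3 - <<'E'
from h import *
import pickle
ims={n:get_image(n) for n in("wrist","side","top")}
pickle.dump(ims,open("v1.pkl","wb"))
go([515,-33,345],-.1)
for n in ims:
    print(n,proj(ims[n],[667,-48.5,268]),proj(ims[n],[633,-46,350]))
w=ims["wrist"]["color"]; s=ims["side"]["color"][150:290,300:460]
cv2.imwrite("pics/v1.png",w)
t=ims["top"]["color"][110:250,270:430]
cv2.imwrite("pics/v1st.png",cv2.vconcat([cv2.resize(x,None,fx=2.1,fy=2.1,interpolation=cv2.INTER_CUBIC) if 0 else x for x in[cv2.resize(s,None,fx=2.1,fy=2.1,interpolation=cv2.INTER_CUBIC),cv2.resize(t,None,fx=2.1,fy=2.1,interpolation=cv2.INTER_CUBIC)]]))
a=cv2.resize(s,(400,350),interpolation=cv2.INTER_CUBIC);b=cv2.resize(t,(400,350),interpolation=cv2.INTER_CUBIC)
m=w[:250,160:560]
cv2.imwrite("pics/v1all.png",cv2.vconcat([cv2.hconcat([a,b]),cv2.resize(m,(800,500))[:250] if 0 else cv2.resize(w[:200,:],(800,250))]))
E
```

```text
clock 5.55 at [515.13  -33.834 343.011] F [ 0.144 -0.479 -1.729] turn [ 0.     0.001 -0.001] shift [-0.215 -0.817 -1.989]
wrist [318.209 -32.975] [321.233 -27.824]
side [370.999 208.243] [359.559 186.938]
top [337.715 180.399] [338.18  186.446]
```

View pics/v1all.png

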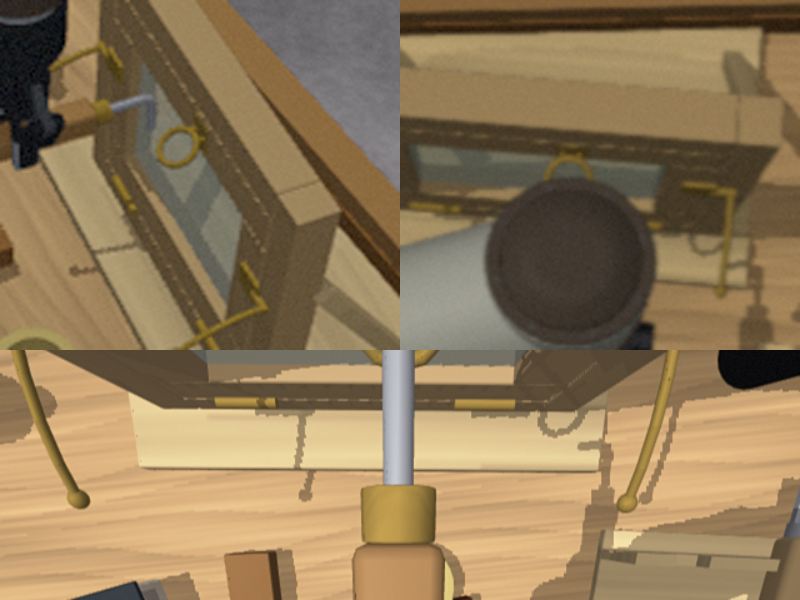

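The view shows, in the side crop (upper left), the hook bend at (150,97) short of and above the ring at (180,147). The wrist strip (bottom) shows the ring behind the rod, centred at about 402 against the rod at 398, so it lies about 2 mm farther to -y. I'll get the offset in the pole's vertical plane from the side view.

```bash
python3 - <<'E'
from h import *
import pickle
np.set_printoptions(precision=1,suppress=True)
ims=pickle.load(open("v1.pkl","rb"));S=ims["side"]
h=cv2.cvtColor(S["color"],cv2.COLOR_BGR2HSV)
m=cv2.inRange(h,(18,120,60),(32,255,255)); w=np.zeros_like(m); w[192:224,358:388]=255; m&=w
for r in m[192:224,358:388]: print("".join("#" if v else "." for v in r))
k=cv2.findContours(m,cv2.RETR_EXTERNAL,cv2.CHAIN_APPROX_NONE)[0]; k=max(k,key=len)
print(cv2.fitEllipse(k))
sub=S["color"][184:200,352:368]; 
for r in cv2.cvtColor(sub,cv2.COLOR_BGR2HSV): print(" ".join(f"{a[0]:3d}/{a[1]:3d}" for a in r))
s=read_state();Q=s["position"];d=np.array([np.cos(.1),-np.sin(.1),0]);n=np.array([np.sin(.1),np.cos(.1),0])
def onplane(p,off):
    o,v=ray(S,p); P=o+v*((Q+off*n-o)@n)/(v@n); return np.array([(P-Q)@d,P[2]])
for p,off in [((372,208.8),-2),((378.8,200.5),-2),((360,188.5),0)]: print(p,onplane(p,off))
E
```

```text
................#.....#...#...
............#.....#...........
................#...#..#......
...................###..##....
...................###........
...............#...####.....#.
...................#####..##..
.................#.#####..##..
.............#..#########..#..
...........##############.....
.........#####.###########....
........###.......########....
.......###.........#######...#
......###..........#######....
......##...........########...
.....##.............######...#
.....##............#######....
.....##............######...#.
.....##............##..##..#..
.....##...........###..###...#
.....##..........###.......#..
.....###........###......#....
......###.....####............
.......##########..........#..
.........#####.............##.
..............................
.............................#
..............................
..............................
..............................
#.............................
..............................
((373.5058288574219, 206.53775024414062), (15.534971237182617, 24.255186080932617), 51.61298751831055)
 18/1
[... 1425 characters left out ...]
2  18/ 59  30/ 21  33/ 32  36/ 15 100/  9 127/ 25 110/ 18  23/ 22  20/ 48  22/ 51  21/ 51  22/ 47  26/ 45
 17/117  17/116  18/ 99  23/ 60  34/ 22  35/ 32  38/ 23   0/  0 120/ 19 124/ 20  16/ 27  26/ 46  24/ 40  23/ 43  25/ 38  25/ 48
 18/117  18/109  20/ 90  20/ 47  33/ 25  33/ 29  25/ 17 135/ 12 110/ 16 125/ 18  21/ 30  24/ 41  28/ 36  27/ 42  27/ 39  25/ 38
 17/109  17/110  22/ 94  26/ 38  37/ 24  32/ 35  42/ 13 101/ 24 120/ 17 110/  9  19/ 25  26/ 34  23/ 40  22/ 44  27/ 37  26/ 41
 19/122  18/120  18/ 89  33/ 29  33/ 26  36/ 26  70/  9 113/ 23  99/ 19 120/  6  28/ 31  27/ 42  26/ 46  24/ 38  23/ 40  27/ 36
(372, 208.8) [153.7 268.3]
(378.8, 200.5) [168.4 289.2]
(360, 188.5) [120.1 344.4]
```

Call:
carry_out(motion=[[0,0,0,15,2,0,-1],[0,0,0,33,2,0,-1],[0,0,0,33,2,12,-1],[0,0,0,33,2,12,-1],[0,0,0,33,2,12,-1]])

```text
clock: 6.18
position: [547.8, -38.5, 331.2]
ee_rot: [0.999, -0.05, -0.0, 0.0]
contact_force: [0.3, -0.4, -1.9]
gripper_width: 23.3
grasp_force: 59.6
```

```bash
python3 - <<'E'
from h import *
I={n:get_image(n) for n in("side","wrist")}
print(read_state()["position"],read_state()["contact_force"])
a=cv2.resize(I["side"]["color"][170:230,340:400],(480,480),interpolation=cv2.INTER_CUBIC)
b=cv2.resize(I["wrist"]["color"][0:160,240:400],(300,300),interpolation=cv2.INTER_CUBIC)
b=cv2.copyMakeBorder(b,0,180,0,0,0)
cv2.imwrite("pics/v2.png",cv2.hconcat([a,b]))
E
```

```text
[547.86629953 -38.29240038 331.70093847] [-0.5813364  -0.00823882 -1.49644377]
```

View pics/v2.png

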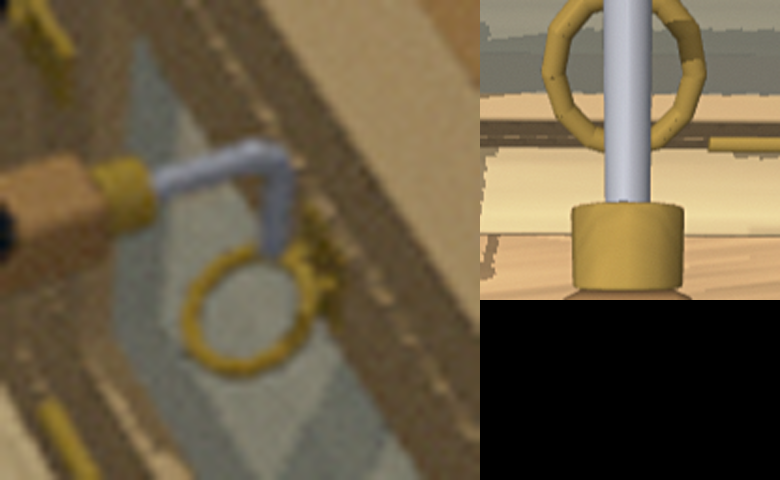

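The side crop (left) shows the leg tip at (277,252) above the ring, whose centre is at (247,312), so the leg looks too near the staple. The wrist crop (right) has ring (625) and rod (628) laterally aligned. I'll compute the offset in the pole plane.

```bash
python3 - <<'E'
from h import *
S=get_image("side");W=get_image("wrist")
np.set_printoptions(precision=1,suppress=True)
s=read_state();Q=s["position"];d=np.array([np.cos(.1),-np.sin(.1),0]);n=np.array([np.sin(.1),np.cos(.1),0])
def onplane(I,p,off):
    o,v=ray(I,p); P=o+v*((Q+off*n-o)@n)/(v@n); return np.array([(P-Q)@d,P[2]])
f=lambda u,v:(340+u/8,170+v/8)
w=lambda u,v:(240+(u-480)*160/300,v*160/300)
for k,p in dict(tip=(276,252),bend=(282,155),ring=(247,312),ringnear=(187,330),ringfar=(310,295)).items(): print(k,onplane(S,f(*p),0 if k in("tip","bend") else 1))
# wrist: ring near edge row 150 outer, centre row ~72
for z in(262,268,274): 
  P=onz(W,w(625,68),z); N=onz(W,w(625,152),z-8); print(z,(P-Q)@d,(P-Q)@n,(N-Q)@d)
print(tri([S,W],[f(247,312),w(625,68)]), (tri([S,W],[f(247,312),w(625,68)])[0]-Q)@d)
E
```

```text
tip [125.3 289.2]
bend [123.5 328.1]
ring [119.1 266.3]
ringnear [100.7 266.8]
ringfar [138.6 265. ]
262 121.68147448969201 0.5839400136838567 102.21076309915425
268 120.15475594060685 0.5652853427506861 101.3078342208005
274 118.62803739152181 0.5466306718175261 100.40490534244664
(array([667.1, -49.4, 266.6]), np.float64(0.7662103798862807)) 119.7547644666526
```

Call:
carry_out(motion=[[0,0,0,-5,-1,0,-1],[0,0,0,-5,-1,10,-1],[0,0,0,-5,-1,18,-1],[0,0,0,-5,-1,26,-1],[0,0,0,-5,-1,26,-1]])

```text
clock: 7.0
position: [542.7, -36.8, 304.1]
ee_rot: [0.999, -0.05, -0.001, 0.0]
contact_force: [-0.2, -0.5, -1.2]
gripper_width: 23.3
grasp_force: 59.6
```

Call:
carry_out(motion=[[0,0,0,0,0,6,-1],[0,0,0,0,0,12,-1],[0,0,0,0,0,17,-1],[0,0,0,0,0,17,-1]])

```text
clock: 7.5
position: [542.9, -36.8, 287.6]
ee_rot: [0.999, -0.05, -0.001, 0.0]
contact_force: [-1.2, 0.7, -1.1]
gripper_width: 23.1
grasp_force: 59.6
```

```bash
python3 - <<'E'
from h import *
I={n:get_image(n) for n in("side","wrist")}
print(read_state()["position"],read_state()["contact_force"])
a=cv2.resize(I["side"]["color"][170:230,340:400],(480,480),interpolation=cv2.INTER_CUBIC)
b=cv2.resize(I["wrist"]["color"][0:160,240:400],(300,300),interpolation=cv2.INTER_CUBIC)
b=cv2.copyMakeBorder(b,0,180,0,0,0)
cv2.imwrite("pics/v3.png",cv2.hconcat([a,b]))
E
```

```text
[543.2303675  -36.77757557 288.32978485] [-0.69205714  0.38228264 -1.50559134]
```

View pics/v3.png

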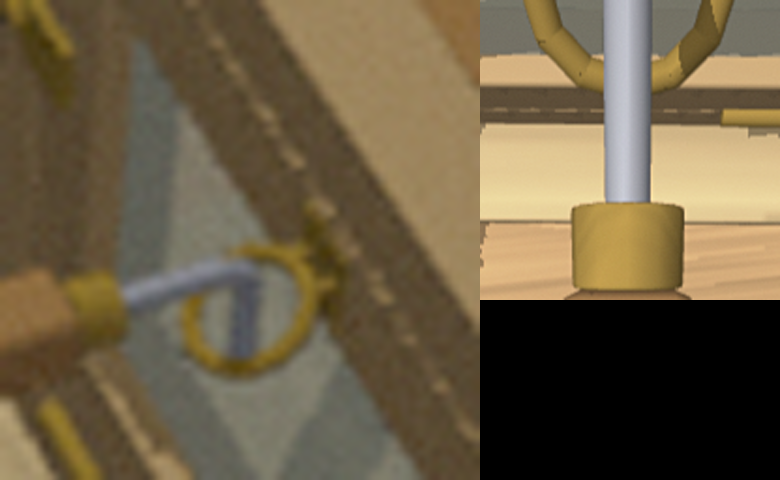

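The hook is in the ring: the leg runs from (250,265) to (243,360) inside the ring's outline, and its tip is hidden behind the near bar. Now I'll pull gently.

Call:
carry_out(motion=[[0,0,0,-4,0,0,-1],[0,0,0,-8,0,0,-1],[0,0,0,-12,0,0,-1],[0,0,0,-15,0,0,-1],[0,0,0,-18,0,0,-1]])

```text
clock: 8.22
position: [529.7, -35.0, 291.3]
ee_rot: [0.999, -0.05, 0.007, -0.0]
contact_force: [10.4, -1.7, 0.7]
gripper_width: 23.0
grasp_force: 59.9
```

Call:
carry_out(motion=[[0,0,0,-3,0,0,-1],[0,0,0,-6,0,0.5,-1],[0,0,0,-10,0,0.7,-1],[0,0,0,-14,0,1,-1],[0,0,0,-18,0,1.5,-1]])

```text
clock: 8.85
position: [523.7, -33.0, 294.7]
ee_rot: [0.999, -0.049, 0.023, -0.001]
contact_force: [37.2, -8.8, -3.8]
gripper_width: 23.2
grasp_force: 59.6
```

```bash
python3 - <<'E'
from h import *
s=read_state();print(s["position"],s["contact_force"],s["wrist_torque"])
E
```

```text
[523.70512551 -32.97477237 294.66877334] [37.23692967 -8.8191473  -3.77092505] [ -2.64387526 -10.54309908  -0.7321979 ]
```

Force is higher than expected; checking before pulling on.

```bash
python3 - <<'E'
from h import *
import pickle
S=get_image("side");o=pickle.load(open("v1.pkl","rb"))["side"]
def asc(im,r0,r1,c0,c1):
    h=cv2.cvtColor(im["color"],cv2.COLOR_BGR2HSV)
    b=cv2.inRange(h,(18,120,60),(32,255,255));s=cv2.inRange(h,(95,8,60),(130,80,255))
    for y in range(r0,r1): print("".join("#" if b[y,x] else "o" if s[y,x] else "." for x in range(c0,c1)))
asc(S,188,226,345,392)
print()
# motion of the plate: template match between old and new
t=o["color"][194:206,376:386]
for n,t,(x,y) in(("plate",o["color"][193:207,376:387],(376,193)),):
    m=cv2.matchTemplate(S["color"][185:215,368:395],t,cv2.TM_CCOEFF_NORMED);_,v,_,l=cv2.minMaxLoc(m);print(n,v,l[0]+368-x,l[1]+185-y)
d=cv2.absdiff(S["color"],o["color"]).sum(2)[140:300,340:420]; print("rows diff",(d>90).sum(1)[::4])
s=read_state();print(s["clock"],s["position"],s["contact_force"])
a=S["color"][120:300,320:440];cv2.imwrite("pics/v4.png",cv2.resize(a,(400,600),interpolation=cv2.INTER_CUBIC))
E
```

```text
....#...#.............#.........#......#.......
....#.....................##.....##............
...#...........................................
#......................#..........#............
..##...........................................
...#....#............................#.........
.......#......................#....#...#..#....
#......##...................#...#.....#........
...#...........................###...#.##.#....
........#......................###.............
............................#..####............
##............o................#####...........
...........oooooooo.##########.#####.........#.
#.........ooooooooo..################.......#..
##....ooooooooo...oo.......##########.....#...#
#..oooooooooo...#.oo.........#########.......#.
#..oooo.oo.....##.oo..........########........#
##.ooo.........##.oo...........#######.#.......
##.o...........##.oo...........######..#.......
###...##.......##.oo...........######.........#
####...........###.o...........#######.........
####..#.........###...........###.###..##....#.
####.............###.........###...##....#..
[... 269 characters left out ...]
......................
..........#.............................#...#..
....#.....................................##.#.
.#...##........................................
###.......................................#....
####.......#..............................#....
####.#......#..................................
#####......................................#...
#####........#.................................
.######..##....#...............................

plate 0.708173930644989 -1 0
rows diff [ 0  0  2  2  2  2  2  2  2  2  1  3  7 13  2 10 21  5 12  8  2  1  3  4
  3  1  2  0  0  0  2  0  0  1  0  0  0  0  0  0]
8.9 [521.84402043 -33.08646969 294.27301148] [23.02935666 -5.31510387 -0.48846654]
```

View pics/v4.png

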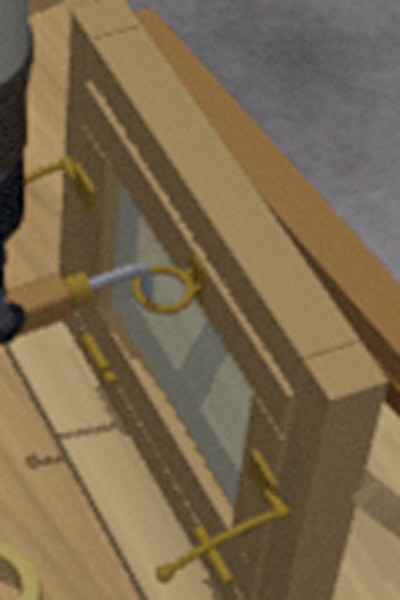

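The ring has levelled with the hook in it, and a lit gap has opened along the sash's top, so it has just begun to move. I'll hold here and let the stored pull ease it off the catch.

Call:
carry_out(motion=[[0,0,0,0,0,0,-1],[0,0,0,0,0,0,-1],[0,0,0,0,0,0,-1]])

```text
clock: 9.28
position: [510.7, -32.8, 289.2]
ee_rot: [0.999, -0.049, 0.005, -0.001]
contact_force: [6.4, -0.9, 1.2]
gripper_width: 23.2
grasp_force: 60.0
```

Call:
carry_out(motion=[[0,0,0,-6,0,0.6,-1],[0,0,0,-12,0,1.3,-1],[0,0,0,-18,0,2.1,-1],[0,0,0,-24,0,3.1,-1],[0,0,0,-30,0,4.3,-1]])

```text
clock: 9.9
position: [480.6, -29.6, 284.5]
ee_rot: [0.999, -0.049, 0.005, -0.001]
contact_force: [7.0, 0.0, -0.9]
gripper_width: 23.3
grasp_force: 59.8
```

Call:
carry_out(motion=[[0,0,0,-6,0,1.4,-1],[0,0,0,-12,0,2.9,-1],[0,0,0,-18,0,4.5,-1],[0,0,0,-24,0,6.5,-1],[0,0,0,-30,0,8.6,-1]])

```text
clock: 10.52
position: [450.5, -26.5, 275.7]
ee_rot: [0.999, -0.049, 0.005, -0.001]
contact_force: [6.8, 0.9, -0.5]
gripper_width: 23.6
grasp_force: 59.7
```

Call:
carry_out(motion=[[0,0,0,-6,0,2.3,-1],[0,0,0,-12,0,4.7,-1],[0,0,0,-18,0,7.4,-1],[0,0,0,-24,0,10.3,-1],[0,0,0,-30,0,13.5,-1]])

```text
clock: 11.15
position: [420.5, -23.4, 262.0]
ee_rot: [0.999, -0.049, 0.004, -0.001]
contact_force: [5.7, 1.0, -1.3]
gripper_width: 23.2
grasp_force: 59.7
```

Call:
carry_out(motion=[[0,0,0,-5,0,2.8,-1],[0,0,0,-10,0,5.8,-1],[0,0,0,-10,0,5.8,-1]])

```text
clock: 11.52
position: [412.2, -22.3, 257.3]
ee_rot: [0.999, -0.049, 0.007, -0.001]
contact_force: [9.3, -0.5, -0.6]
gripper_width: 23.1
grasp_force: 59.8
```

```bash
python3 - <<'E'
from h import *
s=read_state();print(s["clock"],s["position"],s["contact_force"])
S=get_image("side")
h=cv2.cvtColor(S["color"],cv2.COLOR_BGR2HSV)
b=cv2.inRange(h,(18,120,60),(32,255,255));t=cv2.inRange(h,(95,8,60),(130,80,255))
for y in range(190,240): print("".join("#" if b[y,x] else "o" if t[y,x] else "." for x in range(300,385)))
E
```

```text
11.525 [412.16888619 -22.34456781 257.25881148] [ 9.28293329 -0.54420265 -0.57452486]
.........................#.......#...............#............................#..#...
.......................#..................#.........#................................
.............................................#...........#.........................#.
...........................................##.....#.............................#...#
............................#.....#.....#..........#.................................
....................................................................................#
.....................................................................................
....................................................................................#
....................................................................................#
..............................................#...#..................................
.....................................................................................
.............................#......................................
[... 2585 characters left out ...]
............
ooo........###.oo..........###.......................................................
o..........###.oo..........###.......................................................
...........###.oo.........###...................#....................................
............##.oo.........###......................................#.................
...........####.o........####........................................................
............####........#####.....................#..................................
.............#####.########.........................................##...............
..............############...........................................#...............
```

Force is starting to rise at the stay. A little more to seat it, then ease off.

Call:
carry_out(motion=[[0,0,0,-3,0,1.8,-1],[0,0,0,-6,0,3.5,-1],[0,0,0,-6,0,3.5,-1],[0,0,0,-6,0,3.5,-1]])

```text
clock: 12.08
position: [411.2, -21.6, 256.4]
ee_rot: [0.999, -0.049, 0.013, -0.002]
contact_force: [17.3, -3.5, 0.4]
gripper_width: 23.5
grasp_force: 60.0
```

Call:
carry_out(motion=[[0,0,0,8,0,0,-1],[0,0,0,15,0,0,-1],[0,0,0,19,0,0,-1],[0,0,0,19,0,0,-1]])

```text
clock: 12.58
position: [420.1, -24.7, 250.4]
ee_rot: [0.999, -0.05, -0.001, 0.0]
contact_force: [0.5, 0.4, -2.7]
gripper_width: 22.8
grasp_force: 59.7
```

Call:
carry_out(motion=[[0,0,0,0,0,-8,-1],[0,0,0,0,0,-18,-1],[0,0,0,0,0,-30,-1],[0,0,0,0,0,-36,-1],[0,0,0,0,0,-36,-1]])

```text
clock: 13.2
position: [420.9, -24.4, 287.7]
ee_rot: [0.999, -0.05, 0.001, -0.0]
contact_force: [0.4, 0.8, -2.3]
gripper_width: 23.0
grasp_force: 59.7
```

```bash
python3 - <<'E'
from h import *
s=read_state();print(s["clock"],s["position"],s["contact_force"])
S=get_image("side")
h=cv2.cvtColor(S["color"],cv2.COLOR_BGR2HSV)
b=cv2.inRange(h,(18,120,60),(32,255,255));t=cv2.inRange(h,(95,8,60),(130,80,255))
for y in range(204,245): print("".join("#" if b[y,x] else "o" if t[y,x] else "." for x in range(295,345)))
E
```

```text
13.2 [420.92905124 -24.40775562 287.69777725] [ 0.41440108  0.79592563 -2.33504928]
..................................................
..................................................
..................................................
.............................#...................#
............................###..................#
............................####..................
.............................####......#..........
.............................####.................
..............................####........#.......
..............................####................
...............................###.........#......
...........................................#......
..................................................
.............................................#....
...................oooooo.........................
....##..........ooooooooo.........................
.######......ooooooo....oo........................
#######...ooooooo.......oo.....................#..
#######.ooooo...........oo........................
#######.ooo.............oo.....................
[... 374 characters left out ...]
....####...........###...............
.................####...........####..............
.................###............###...............
.................###...........###................
.................###...........###................
.................###..........####................
.#...............####........#####................
..................#####.....#####.................
..................##############..................
.....##............############...................
.....##.............#########.....................
.......#.................#........................
..................................................
..#.....#.........................................
```

Call:
carry_out(motion=[[0,0,0,0,0,-25,-1],[0,0,0,0,0,-53,-1],[0,0,0.044,30,60,-53,-1],[0,0,0.044,60,115,-53,-1],[0,0,0.044,86,170,-53,-1]])

```text
clock: 13.88
position: [488.9, -200.9, 339.5]
ee_rot: [0.997, -0.071, -0.0, -0.0]
contact_force: [1.0, 1.0, -1.7]
gripper_width: 23.2
grasp_force: 59.8
```

Call:
carry_out(motion=[[0,0,0,0,40,0,-1],[0,0,0,0,75,0,-1],[0,0,0,0,75,0,-1],[0,0,0,0,75,0,-1]])

```text
clock: 14.38
position: [477.4, -273.3, 339.4]
ee_rot: [0.997, -0.072, -0.001, -0.0]
contact_force: [1.1, 0.7, -0.7]
gripper_width: 23.6
grasp_force: 59.9
```

```bash
python3 - <<'E'
from h import *
go([482.2,-285.9,71],-.144)
E
```

```text
clock 14.375 at [ 477.419 -273.261  339.394] F [ 1.069  0.717 -0.727] turn [-0.     0.001 -0.   ] shift [  6.875  11.951 268.38 ]
```

Call:
carry_out(motion=[[0,0,0,7,12,40,-1],[0,0,0,7,12,90,-1],[0,0,0,7,12,140,-1],[0,0,0,7,12,180,-1],[0,0,0,7,12,180,-1]])

```text
clock: 15.0
position: [481.0, -284.7, 157.2]
ee_rot: [0.997, -0.071, -0.004, -0.001]
contact_force: [0.8, -0.9, -2.0]
gripper_width: 22.9
grasp_force: 59.7
```

Call:
carry_out(motion=[[0,0,0,0,0,0,-1],[0,0,0,0,0,0,-1]])

```text
clock: 15.25
position: [484.2, -286.6, 162.5]
ee_rot: [0.997, -0.071, 0.002, 0.001]
contact_force: [0.8, -0.6, -1.5]
gripper_width: 23.3
grasp_force: 59.8
```

```bash
python3 - <<'E'
from h import *
import pickle
W=get_image("wrist");S=get_image("side");o=pickle.load(open("v1.pkl","rb"))["wrist"]
go([482.2,-285.9,71],-.144)
def m(im):
    h=cv2.cvtColor(im["color"],cv2.COLOR_BGR2HSV)[:200]
    b=cv2.inRange(h,(20,110,60),(32,255,255)); b[:,:270]=0;b[:,370:]=0
    b=cv2.morphologyEx(b,cv2.MORPH_OPEN,np.ones((9,9)))
    k=max(cv2.findContours(b,0,1)[0],key=cv2.contourArea); return cv2.boundingRect(k)
print("ferrule before",m(o),"now",m(W))
h=cv2.cvtColor(S["color"],cv2.COLOR_BGR2HSV)
b=cv2.inRange(h,(18,120,60),(32,255,255));t=cv2.inRange(h,(95,8,60),(130,80,255))
P=proj(S,[604,-303,150]).astype(int);print(P)
for y in range(P[1]-15,P[1]+25): print("".join("#" if b[y,x] else "o" if t[y,x] else "." for x in range(P[0]-35,P[0]+15)))
a=proj(S,[543,-294,156]);bb=proj(S,[603,-303,156]);c=proj(S,[603,-303,114]);print(a-P+[35,15],bb-P+[35,15],c-P+[35,15])
E
```

```text
clock 15.35 at [ 483.661 -286.601  161.84 ] F [ 0.272  0.179 -1.229] turn [ 0.    -0.003  0.   ] shift [-1.861 -0.53  90.834]
ferrule before (289, 108, 59, 47) now (290, 107, 60, 47)
[405 336]
................................#.................
..................................................
..................................................
..................................................
..................................................
.....#............................................
..................................................
..................................................
..................................................
..................................................
..................................................
.......#..........................................
.......##........................ooooo...........#
...#..#...#...................oooooooo.........#..
................##.........ooooooooooo............
...........##.#####......ooooooo....oo...#........
......#.....########.ooooooooo......oo.......##...
........#....#######.oooooo..........o..
[... 480 characters left out ...]
................#......#.............#..
................#..#..............................
................#...........###...................
.......#...........##...#..#.....................#
...........................#......................
..##..#........#................#................#
...#....#.......#.................................
..#.....................#.........................
........................#.........................
.........................#....#...................
....#..................#..........................
........#......................#..................
.....#....#....#..................................
[ 8.44  23.254] [35.112 14.427] [32.692 24.238]
```

The ferrule sits at the same pixels as before, so the pole has not slipped. Lowering it into the notch.

Call:
carry_out(motion=[[0,0,0,-1.5,-0.5,30,-1],[0,0,0,-1.5,-0.5,55,-1],[0,0,0,-1.5,-0.5,70,-1],[0,0,0,-1.5,-0.5,80,-1],[0,0,0,-1.5,-0.5,80,-1]])

```text
clock: 15.98
position: [481.4, -285.8, 79.9]
ee_rot: [0.997, -0.072, -0.0, 0.0]
contact_force: [-0.0, 1.1, -2.4]
gripper_width: 23.1
grasp_force: 59.9
```

Call:
carry_out(motion=[[0,0,0,0,0,4,-1],[0,0,0,0,0,8,-1],[0,0,0,0,0,11,-1],[0,0,0,0,0,11,-1],[0,0,0,0,0,11,-1]])

```text
clock: 16.6
position: [481.9, -285.8, 70.6]
ee_rot: [0.997, -0.072, 0.0, 0.0]
contact_force: [-0.6, 1.4, 6.7]
gripper_width: 23.2
grasp_force: 61.2
```

Seated (force turned upward). Releasing and rising.

Call:
carry_out(motion=[[0,0,0,0,0,0,1],[0,0,0,0,0,0,1],[0,0,0,0,0,0,1],[0,0,0,0,0,0,1],[0,0,0,0,0,0,1]])

```text
clock: 17.23
position: [481.4, -285.8, 68.9]
ee_rot: [0.997, -0.072, -0.0, 0.0]
contact_force: [0.5, -0.3, 0.5]
gripper_width: 85.5
grasp_force: 0.0
```

Call:
carry_out(motion=[[0,0,0,0,0,-30,1],[0,0,0,0,0,-80,1],[0,0,0,0,0,-136,1],[0,0,0,0,0,-136,1],[0,0,0,0,0,-136,1]])

```text
clock: 17.85
position: [480.9, -285.4, 204.6]
ee_rot: [0.997, -0.072, -0.0, -0.0]
contact_force: [-1.2, -0.7, -0.4]
gripper_width: 85.4
grasp_force: 0.0
```

```bash
python3 - <<'E'
from h import *
W=get_image("wrist");T=get_image("top");S=get_image("side")
print(read_state()["position"],read_state()["gripper_width"])
o=cv2.imread("pics/w2.png");so=cv2.imread("pics/side0.png")
for n,a,b,(x,y,w,h) in(("ferrule",o,W["color"],(308,122,36,30)),("near end",o,W["color"],(300,295,45,26)),("rod end",o,W["color"],(316,54,24,40)),("side pole",so,S["color"],(330,352,75,34))):
    m=cv2.matchTemplate(b,a[y:y+h,x:x+w],cv2.TM_CCOEFF_NORMED);_,v,_,l=cv2.minMaxLoc(m);print(n,round(v,2),l[0]-x,l[1]-y)
# ring in side
h=cv2.cvtColor(S["color"],cv2.COLOR_BGR2HSV);b=cv2.inRange(h,(18,120,60),(32,255,255))
for y in range(205,245,2): print("".join("#" if b[y,x] else "." for x in range(295,345)))
E
```

```text
[ 480.54877702 -285.46002512  203.35345952] 85.51017034562258
ferrule 0.71 -127 174
near end 0.94 -3 -2
rod end 0.86 -8 -4
side pole 0.52 0 0
..................................................
..................................................
..................................................
..................................................
..................................................
..................................................
..................................................
..................................................
..................................................
..................................................
..........................##......................
.....................#########....................
...................#####..........................
.................####.............................
.................###..............................
................####...........##.................
.................####........####.................
#....#............##############..................
......#..............########.....................
..................................................
```

```bash
python3 -c "
from bench import *
print(job_done())"
```

```text
the job is handed in; nothing more can be done
None
```

The job is handed in, but no verdict came back. By my measurements, the vent was pulled fully open against its stays with the hook pole, and the pole was unhooked and laid back in its notch, hook downwards. The final sash angle comes from the pull distance and the rise in force at the stays, not from a final picture.

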